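# Dock a pump head on its splined drive

## Task

Push the pump head along its guides up to the drive unit until it is fully home and the red catch has sprung up behind it. Then turn the four-armed handle at the other end until the spring-loaded splined shaft lines up with the pump's hub and drops in; stop as soon as it catches and do not force it. Leave the things standing around undisturbed.

Things in the scene. Friction and masses are not known exactly. Their poses are not given: they have to be found in the camera images.
- station: Fixed station: aluminium base plate 122 x 327 mm with two dark side guides; cream drive unit (112 x 96 x 128 mm high) at its +y end. Origin on the desk, z up. Shaft axis along y at x = 0, z = 72 mm. Drive from y = 50 to 146 mm; guides from y = -175 mm, tops 38 mm high; stop bar at y = 16 mm; red catch in the bed at y = -72 to -54 mm. The monitor behind its left end hangs to 140 mm over the desk
- pump_head: Dark pump head, captive in the guides: slides only along the station's y. Body 74 (x) x 64 (y) x 94 mm, hub toward the drive. Origin under its foot's centre, 22 mm above the desk; axes as the station's. A flat grey disc, radius 33 mm, centre 50 mm above the origin, faces -y at y = -36 mm: push there. Slides with 1 to 4 N, 7 to 12 N over the last 12 mm. Home: origin at station y = -18 to -20 mm
- handle: Four-armed handle at the rear end of the shaft; turns either way about its own y (the shaft axis). Origin on the axis in the plane of the arms, station y = 185 mm (plus the coupling value). Smooth arms 9 mm thick along its +x, -x, +z, -z, each with a black ball (diameter 17) centred 47 mm out; boss radius 11, 24 mm long. Turns with 2 to 5 N square to an arm at its ball; over 30 N would damage it
- coupling (a joint): Travel of splined shaft and handle against their spring (5 N, 8 N at 10 mm), m. 0: sprung out toward the pump head. About 0.008: pushed back by the hub as its four teeth (90 deg apart, hub too stiff to turn, its angle unknown) do not line up; a yellow band then shows. When they mesh it snaps back to 0, the handle jumps 8 mm toward the drive, has 10 to 15 deg of play and then goes solid
- catch (a joint): Red spring catch in the middle of the bed, height in m. 0: up, 5 mm proud. Negative: pressed down under the pump head's foot, by up to 6 mm. It springs up behind the foot once the head is home and then holds it against the shaft's spring
- medium_bottle: Bystander: clear bottle with an orange cap, 42 mm across, 90 mm high, behind the guides. Origin at its foot
- oil_bottle: Bystander: white bottle with a black cap, 36 mm across, 82 mm high, behind the guides. Origin at its foot
- timer: Bystander: white timer 60 x 64 x 18 mm lying behind the drive unit. Origin at its underside
- marker: Bystander: blue and black marker pen, 132 mm long, 12 mm thick, lying in front of the guides. Origin at its underside
- tip_box: Bystander: blue box of pipette tips, 93 x 122 x 64 mm, at the left of the desk. Origin at its underside

How it is judged:
By the outcome, as a careful person would: the job done as asked, in the order asked, and still so for the second after the job is handed in, with the robot touching nothing.
It also fails if it takes over 40 s, if anything falls off the work surface, if the arm or the gripper's body presses on something with over 40 N, if the wrist force passes 120 N, or if a joint passes its speed limit or range.

## Robot

A 6-joint arm with a two-finger parallel gripper is mounted at the origin on a cart in front of the work surface, level with it; the furniture and walls round the work are solid. World frame = base frame: x ahead of the robot, y to its left, z up, the work surface at z = 0. Lengths are in m, angles in rad, forces in N, time in s.
With the tool pointing down it reaches from about 0.3 to 0.775 m from the base axis. Payload 14.6 kg.
Tool frame: the origin (TCP) lies at the very end of the fingers, on their centre line; the grasp point (between the pads) lies robot.grasp_offset behind it (robot.grasp_offset is the distance from the TCP to the grasp point, in m); z points along the fingers, y is the line along which they close (so a half turn about z gives the same grasp; the last joint's range is limited). The gripper opens to 94 mm and grips with 3 to 60 N. Pads are 16 mm wide; open, the fingers measure 119 mm over their backs; the gripper's body (75 mm by 177 mm) begins 78 mm behind the grasp point.
Start: joints at [1.257, 0.3, 1.521, -0, 1.321, -0.067], TCP at [0.134, 0.533, 0.205] pointing down, gripper open.
Joint ranges: [-3.03, 3.03], [-0.79, 2.21], [0.23, 2.52], [-1.04, 4.18], [0, 3.07], [-2.55, 2.55]. Speed limits (rad/s): [2.22, 2.22, 2.57, 3.14, 3.14, 3.14].

## Interface

Orientations are given as a unit quaternion [x, y, z, w].
In Python, from bench import robot gives the robot as it stands.
- The arm moves only by the tool jog_arm, never from a script. Its argument "motion" is a list of rows, each an object with "dp": the shift along the tool's x, y, z in mm, a list of three; "turn": the turn about the tool's z in rad. In form: [{"dp": [tx, ty, tz], "turn": turn}, ...]. A call has 1 to 12 rows; each row shifts and turns the commanded pose from where the row before left it, along the tool's axes as they then stand; what a row does not reach is not made up. A row lasts 1/10 s, in which the tool goes at most 50 mm and 8.59 degrees, less where a joint would pass 70% of its speed; a pose out of reach is approached as far as the arm can. A call with a gripper value outside its range is refused whole. "grip" is the finger opening in mm, from 0 to 94, set as the call begins (left out, the last holds). The fingers move at their own pace and stop on an object; "newtons" is the grip in N (left out, the last holds). Time passes only in rows, so rows that do not move let the fingers close. It gives the time, the measured TCP pose, the force, the opening and the grip force at its end, in the units of the state.
- robot.observe(): the state, without advancing time (a new reading comes with each control period).
- robot.grab_frame(name): name is "side" or "top"; returns a dict with "image" (420x560x3 uint8, red, green, blue), "fx", "fy", "cx", "cy" (pixels), "dist" ([k1, k2, p1, p2, k3] as OpenCV has them; the pictures are not rectified), "R" (3x3) and "t" (3): a world point X has camera coordinates R X + t. Camera axes: x right, y down, z forward; pixel columns grow to the right and rows downward; lengths in m; the calibration is good to about 2 mm. A picture is of the moment at which its call begins. There is no depth.
- robot.finish_job(): hands the job in; it is judged then, once.
The state is a dict: "time_s": time; "joint_positions": joint angles; "qd": joint speeds; "effort": joint torques, N m; "eef_pos": TCP position; "tool_rot": TCP orientation; "ft_force": force on the tool from outside, world axes, zero at the start; "wrist_torque": the same for the moment, N m; "grip_width": finger opening in m; "finger_force": force on a finger pad.
Only numpy, scipy, OpenCV 4.12 (cv2) and the standard library are available. Lean on these libraries where they do the work, as an engineer would, in place of code of your own. Each camera call takes 0.05 s, during which the arm holds its last target. There are 200 camera calls.

## Working session

There is one attempt and no reset: what is moved stays moved. The work goes in short steps, Python scripts to look and compute and a tool call to move; the robot and the scene stay as the last step left them, time stands still between calls to the robot, and variables do not carry over. Pictures are saved under pics/ and viewed, at most 10 in all, crops included, and the job is handed in when it is done.

Besides the shell and the picture viewer there is one more tool, called after "Emit:" by a JSON object that holds its "api" and its "payload". jog_arm: Moves the arm, as the interface text tells. Its arguments: {"type":"object","properties":{"motion":{"type":"array"},"grip":{"type":"number"},"newtons":{"type":"number"}},"required":["motion"]}

```bash
mkdir -p pics; ls
python3 - <<'E'
from bench import robot
import cv2,pickle
s=robot.observe();print({k:s[k] for k in('time_s','eef_pos','tool_rot','ft_force','grip_width')},robot.grasp_offset)
for n in('side','top'):
    f=robot.grab_frame(n);pickle.dump(f,open(n+'0.pkl','wb'))
    cv2.imwrite(f'pics/{n}0.png',cv2.resize(f['image'][:,:,::-1],(784,588)));print(n,f['fx'],f['R'],f['t'],f['dist'], -f['R'].T@f['t'])
E
```

```text
pics
{'time_s': 0.0, 'eef_pos': array([0.13428906, 0.53307227, 0.20485762]), 'tool_rot': array([ 1.23072985e-01,  9.92397435e-01, -6.01317230e-04, -9.86741088e-05]), 'ft_force': array([-0.02047336,  0.16637687,  0.89775236]), 'grip_width': 0.09434649366955919} 0.0188
side 412.11746008846524 [[ 0.96301339 -0.26927142 -0.00990488]
 [-0.12328797 -0.40764155 -0.90478088]
 [ 0.23959399  0.87253726 -0.4257622 ]] [-0.42099814  0.23476039  0.54011561] [-0.11543042  0.          0.          0.          0.        ] [ 0.30496153 -0.48893567  0.43819759]
top 503.5416408310002 [[ 0.00621735 -0.99974695  0.02161921]
 [-0.98332362 -0.01004197 -0.18158694]
 [ 0.18175809 -0.02012969 -0.98313722]] [0.21397135 0.52829773 1.13679551] [-0.1257044  0.         0.         0.         0.       ] [0.31153553 0.24210569 1.20893206]
```

View pics/side0.png

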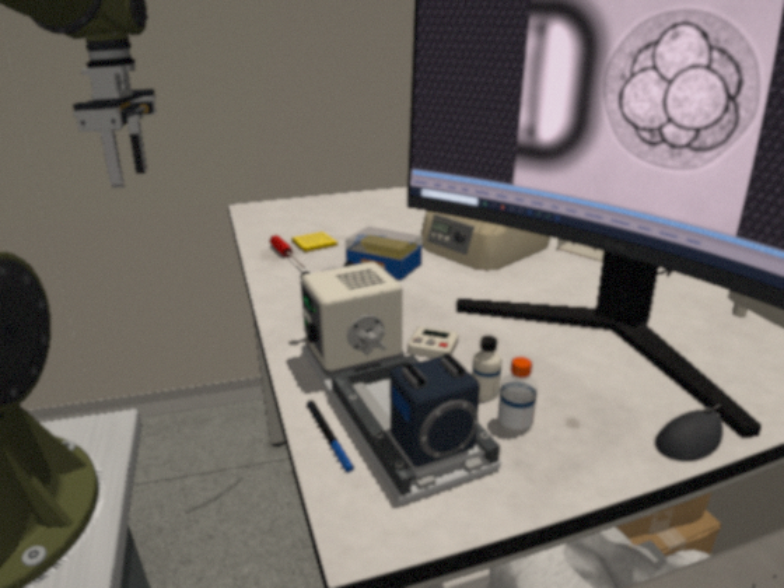

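View pics/top0.png

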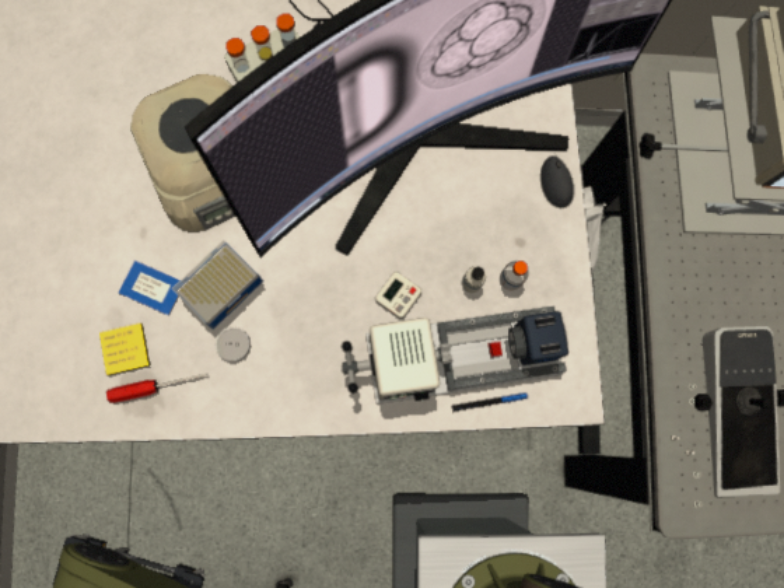

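```bash
cat > h.py <<'E'
import numpy as np,cv2,pickle
def K(f): return np.array([[f['fx'],0,f['cx']],[0,f['fy'],f['cy']],[0,0,1]])
def ray(f,px):
    n=cv2.undistortPoints(np.array(px,float).reshape(-1,1,2),K(f),np.array(f['dist'],float)).reshape(-1,2)
    d=np.c_[n,np.ones(len(n))]@f['R']; return -f['R'].T@f['t'],d
def plane(f,px,z):
    c,d=ray(f,px); return c+d*((z-c[2])/d[:,2])[:,None]
def proj(f,P):
    return cv2.projectPoints(np.array(P,float).reshape(-1,1,3),cv2.Rodrigues(f['R'])[0],f['t'],K(f),np.array(f['dist'],float))[0].reshape(-1,2)
E
python3 - <<'E'
from h import *
f=pickle.load(open('top0.pkl','rb'));im=f['image']
c=im[205:305,235:415]
cv2.imwrite('pics/c0.png',cv2.resize(c[:,:,::-1],(792,440),interpolation=cv2.INTER_CUBIC))
hsv=cv2.cvtColor(im,cv2.COLOR_RGB2HSV)
m=cv2.inRange(hsv,(20,8,190),(45,70,255));m[:,:255]=0;m[:,318:]=0;m[:222]=0;m[290:]=0
n,l,s,ce=cv2.connectedComponentsWithStats(m)
i=1+s[1:,4].argmax();ct=cv2.findContours((l==i).astype(np.uint8),0,2)[0][0]
r=cv2.minAreaRect(ct);b=cv2.boxPoints(r);P=plane(f,b,.128);print(r,P,np.linalg.norm(np.diff(P,axis=0),axis=1),P.mean(0))
m=cv2.inRange(hsv,(0,150,100),(8,255,255))|cv2.inRange(hsv,(172,150,100),(180,255,255));m[:,:330]=0;m[:,370:]=0;m[:235]=0;m[265:]=0
q=np.argwhere(m)[:,::-1];print(len(q),q.mean(0),plane(f,q.mean(0),.027))
E
```

```text
((290.25677490234375, 253.04055786132812), (50.470489501953125, 47.51130676269531), 80.53767395019531) [[0.48503755 0.24627373 0.128     ]
 [0.50329611 0.1441078  0.128     ]
 [0.39475398 0.12679279 0.128     ]
 [0.37735598 0.22743426 0.128     ]] [0.10378465 0.10991453 0.10213421] [0.44011091 0.18615214 0.128     ]
63 [353.74603175 248.96825397] [[0.46251028 0.0297429  0.027     ]]
```

View pics/c0.png

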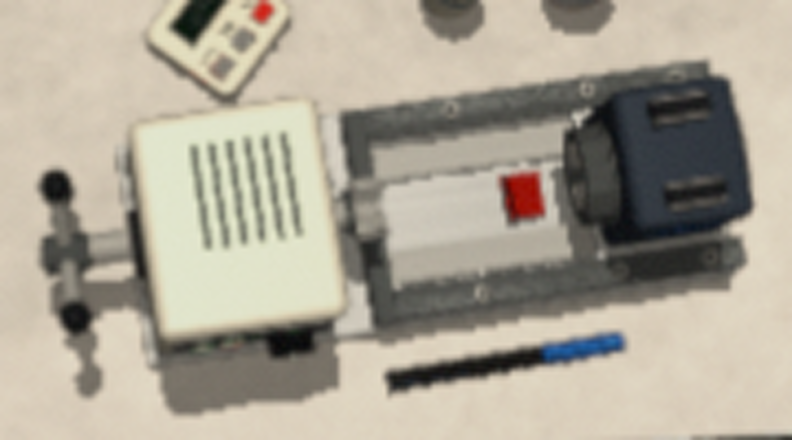

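Run:
```python
from h import *
f=pickle.load(open('top0.pkl','rb'))
C=lambda x,y:(235+x/4.4-.4,205+y/4.4-.4)
B=plane(f,[C(57,185),C(77,316)],.072);print('balls',B,np.linalg.norm(B[0]-B[1]),B.mean(0))
print('pump top corners',plane(f,[C(612,80),C(735,82),C(748,218),C(620,240)],.116))
print('disc side mid',plane(f,[C(745,150)],.10))
print('monitor low-left corner z.14',plane(f,[(258/1.4,255/1.4),(200/1.4,135/1.4),(640/1.4,70/1.4)],.14))
a=np.array([.4401,.18615]);b=np.array([.4625,.02974]);u=(a-b)/np.linalg.norm(a-b)
h=B.mean(0)[:2];u2=(h-b)/np.linalg.norm(h-b);print(u,u2,np.linalg.norm(h-b))
```

```text
balls [[0.46009007 0.28051552 0.072     ]
 [0.39259208 0.26927141 0.072     ]] 0.06842812729587389 [0.42634108 0.27489346 0.072     ]
pump top corners [[ 5.10129180e-01 -3.85708604e-04  1.16000000e-01]
 [ 5.09719179e-01 -6.38550159e-02  1.16000000e-01]
 [ 4.40273148e-01 -6.79176332e-02  1.16000000e-01]
 [ 4.28902923e-01 -2.19080645e-03  1.16000000e-01]]
disc side mid [[ 0.47722523 -0.07220593  0.1       ]]
monitor low-left corner z.14 [[ 0.5920829   0.41928436  0.14      ]
 [ 0.79423605  0.52412544  0.14      ]
 [ 0.93059338 -0.21627809  0.14      ]]
[-0.1417669   0.98990007] [-0.1459164   0.98929692] 0.2478057460217173
```

Emit:
{"api": "jog_arm", "payload": {"motion": [{"dp":[0,0,0],"turn":-0.13},{"dp":[0,0,0],"turn":-0.13},{"dp":[0,0,0],"turn":-0.13},{"dp":[-17,-45,0],"turn":0},{"dp":[-17,-45,0],"turn":0},{"dp":[-17,-45,0],"turn":0},{"dp":[-17,-45,0],"turn":0},{"dp":[-17,-45,0],"turn":0},{"dp":[-17,-45,0],"turn":0},{"dp":[-17,-45,0],"turn":0},{"dp":[-17,-45,0],"turn":0},{"dp":[-17,-45,0],"turn":0}], "grip": 0, "newtons": 20}}

```text
time_s: 1.3
eef_pos: [0.344, 0.1525, 0.2055]
tool_rot: [-0.072, 0.997, 0.0, 0.0]
ft_force: [1.2, 0.4, 0.3]
grip_width: 0.0018
finger_force: 0.0
```

Emit:
{"api": "jog_arm", "payload": {"motion": [{"dp":[-17,-45,0],"turn":0},{"dp":[-17,-45,0],"turn":0},{"dp":[-17,-45,0],"turn":0},{"dp":[-17,-45,0],"turn":0},{"dp":[-17,-45,0],"turn":0},{"dp":[-17,-45,0],"turn":0},{"dp":[0,0,0],"turn":0},{"dp":[0,0,0],"turn":0}]}}

```text
time_s: 2.1
eef_pos: [0.4828, -0.0988, 0.2047]
tool_rot: [-0.071, 0.997, 0.0, -0.001]
ft_force: [-0.0, 0.8, -0.4]
grip_width: 0.0004
finger_force: 0.0
```

```bash
cat > st.py <<'E'
from h import *
from bench import robot
O=np.array([.454,.0905]);u=np.array([-.1435,.9896]);v=np.array([.9896,.1435])
def st():
    s=robot.observe();r=s['eef_pos'][:2]-O
    print('t',s['time_s'],'st xyz mm',np.round([r@v*1e3,r@u*1e3,s['eef_pos'][2]*1e3],1),'F st',np.round([s['ft_force'][:2]@v,s['ft_force'][:2]@u,s['ft_force'][2]],1),'w',s['grip_width'])
E
python3 -c "from st import *;st();print(robot.observe()['joint_positions'])"
```

```text
t 2.1 st xyz mm [   1.3 -191.5  204.7] F st [ 0.1  0.8 -0.4] w 0.0004371814779252071
[-2.76286855e-01  1.73861676e-01  1.67851760e+00  1.16488707e-04
  1.29079796e+00 -1.98862506e+00]
```

Emit:
{"api": "jog_arm", "payload": {"motion": [{"dp":[0,-3,45],"turn":0},{"dp":[0,0,40],"turn":0},{"dp":[0,0,35],"turn":0},{"dp":[0,0,20],"turn":0},{"dp":[0,0,0],"turn":0}]}}

```text
time_s: 2.6
eef_pos: [0.4818, -0.0998, 0.0634]
tool_rot: [-0.072, 0.997, 0.001, -0.002]
ft_force: [-0.2, -0.9, 0.1]
grip_width: 0.0003
finger_force: 0.0
```

Run:
```python
from st import *
st();f=robot.grab_frame('side')
cv2.imwrite('pics/s1.png',cv2.resize(f['image'][220:380,200:400,::-1],(750,600),interpolation=cv2.INTER_CUBIC))
```

```text
t 2.6 st xyz mm [   0.2 -192.3   63.4] F st [-0.3 -0.9  0.1] w 0.00033852294153209606
```

View pics/s1.png

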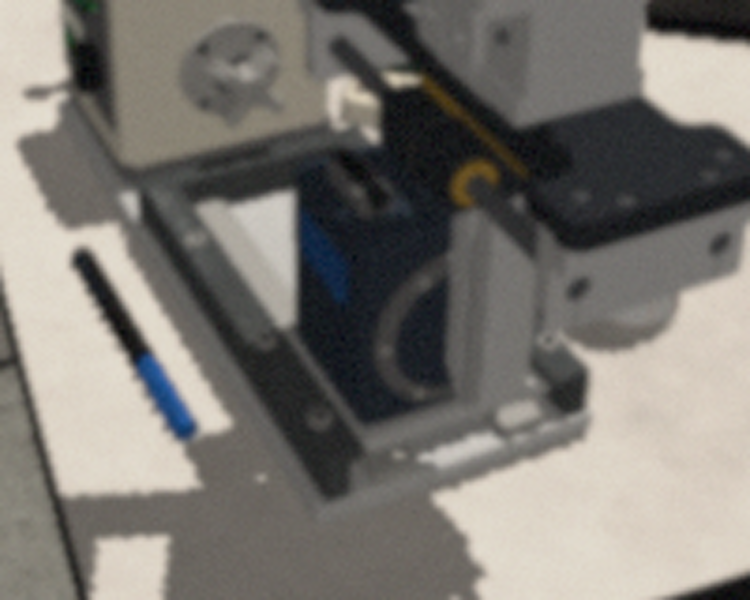

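Emit:
{"api": "jog_arm", "payload": {"motion": [{"dp":[0,8,0],"turn":0},{"dp":[0,8,0],"turn":0},{"dp":[0,8,0],"turn":0},{"dp":[0,10,0],"turn":0},{"dp":[0,10,0],"turn":0},{"dp":[0,10,0],"turn":0},{"dp":[0,10,0],"turn":0},{"dp":[0,10,0],"turn":0},{"dp":[0,10,0],"turn":0},{"dp":[0,10,0],"turn":0},{"dp":[0,8,0],"turn":0},{"dp":[0,0,0],"turn":0}]}}

```text
time_s: 3.85
eef_pos: [0.4687, 0.0007, 0.0653]
tool_rot: [-0.072, 0.997, 0.0, -0.0]
ft_force: [-0.0, 0.2, -0.1]
grip_width: 0.0003
finger_force: 0.0
```

```bash
python3 -c "from st import *;st()"
```

```text
t 3.85 st xyz mm [  1.6 -91.   65.3] F st [ 0.   0.2 -0.1] w 0.0003297416354417521
```

Emit:
{"api": "jog_arm", "payload": {"motion": [{"dp":[0,4,0],"turn":0},{"dp":[0,4,0],"turn":0},{"dp":[0,3,0],"turn":0},{"dp":[0,2,0],"turn":0},{"dp":[0,2,0],"turn":0}]}}

```text
time_s: 4.35
eef_pos: [0.4668, 0.0145, 0.0655]
tool_rot: [-0.072, 0.997, -0.0, 0.0]
ft_force: [0.5, -2.0, 0.7]
grip_width: 0.0006
finger_force: 1.0
```

Emit:
{"api": "jog_arm", "payload": {"motion": [{"dp":[0,2,0],"turn":0},{"dp":[0,2,0],"turn":0},{"dp":[0,1,0],"turn":0},{"dp":[0,0,0],"turn":0}]}}

```text
time_s: 4.75
eef_pos: [0.4662, 0.0191, 0.0655]
tool_rot: [-0.072, 0.997, -0.0, 0.0]
ft_force: [0.7, -6.6, 0.6]
grip_width: 0.0004
finger_force: 3.1
```

```bash
python3 -c "from st import *;st()"
```

```text
t 4.75 st xyz mm [  1.9 -72.4  65.5] F st [-0.3 -6.6  0.6] w 0.0003717480732977793
```

Emit:
{"api": "jog_arm", "payload": {"motion": [{"dp":[0,2,0],"turn":0},{"dp":[0,1,0],"turn":0},{"dp":[0,0,0],"turn":0}]}}

```text
time_s: 5.05
eef_pos: [0.4658, 0.0219, 0.0655]
tool_rot: [-0.072, 0.997, -0.001, 0.0]
ft_force: [0.7, -8.3, 1.5]
grip_width: 0.0006
finger_force: 3.7
```

Emit:
{"api": "jog_arm", "payload": {"motion": [{"dp":[0,2,0],"turn":0},{"dp":[0,0,0],"turn":0}]}}

```text
time_s: 5.25
eef_pos: [0.4656, 0.0239, 0.0656]
tool_rot: [-0.072, 0.997, -0.001, 0.0]
ft_force: [0.6, -6.9, 1.1]
grip_width: 0.0005
finger_force: 3.9
```

```bash
python3 -c "from st import *;st()"
```

```text
t 5.25 st xyz mm [  1.9 -67.6  65.6] F st [-0.4 -6.9  1.1] w 0.0004842990792844638
```

Emit:
{"api": "jog_arm", "payload": {"motion": [{"dp":[0,2,0],"turn":0},{"dp":[0,0,0],"turn":0}]}}

```text
time_s: 5.45
eef_pos: [0.4652, 0.0258, 0.0655]
tool_rot: [-0.072, 0.997, -0.001, 0.0]
ft_force: [1.0, -8.1, 0.3]
grip_width: 0.0004
finger_force: 4.1
```

Emit:
{"api": "jog_arm", "payload": {"motion": [{"dp":[0,2,0],"turn":0},{"dp":[0,0,0],"turn":0}]}}

```text
time_s: 5.65
eef_pos: [0.4649, 0.0277, 0.0654]
tool_rot: [-0.072, 0.997, -0.001, 0.0]
ft_force: [0.8, -8.4, -0.9]
grip_width: 0.0006
finger_force: 4.6
```

Emit:
{"api": "jog_arm", "payload": {"motion": [{"dp":[0,1,0],"turn":0},{"dp":[0,0,0],"turn":0}]}}

```text
time_s: 5.85
eef_pos: [0.465, 0.0281, 0.0657]
tool_rot: [-0.072, 0.997, -0.001, 0.0]
ft_force: [0.7, -14.9, 2.7]
grip_width: 0.0004
finger_force: 7.3
```

Emit:
{"api": "jog_arm", "payload": {"motion": [{"dp":[0,1,0],"turn":0},{"dp":[0,0,0],"turn":0}]}}

```text
time_s: 6.05
eef_pos: [0.465, 0.0284, 0.066]
tool_rot: [-0.072, 0.997, -0.002, 0.0]
ft_force: [-1.0, -20.8, 7.1]
grip_width: 0.0008
finger_force: 10.4
```

Emit:
{"api": "jog_arm", "payload": {"motion": [{"dp":[0,1,0],"turn":0},{"dp":[0,0,0],"turn":0}]}}

```text
time_s: 6.25
eef_pos: [0.465, 0.0286, 0.0662]
tool_rot: [-0.072, 0.997, -0.002, 0.001]
ft_force: [-2.0, -29.0, 9.4]
grip_width: 0.0003
finger_force: 14.1
```

Run:
```python
from st import *
st();f=robot.grab_frame('side')
a=cv2.resize(f['image'][190:370,200:360,::-1],(533,600),interpolation=cv2.INTER_CUBIC)
cv2.imwrite('pics/s2.png',a)
```

```text
t 6.25 st xyz mm [  2.  -62.8  66.2] F st [ -6.2 -28.4   9.4] w 0.00031044527439764795
```

View pics/s2.png

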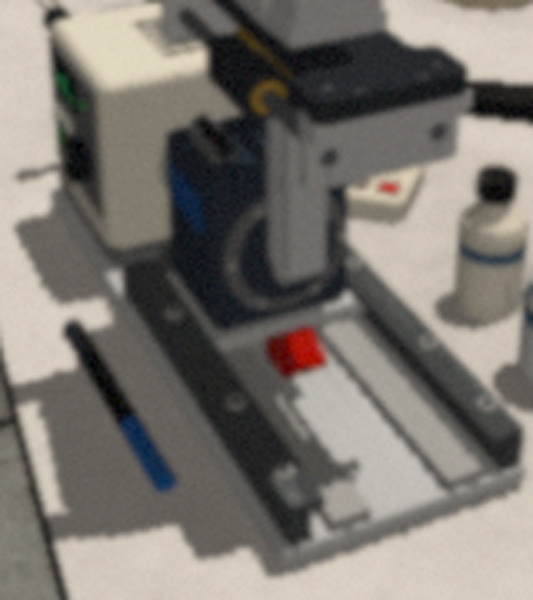

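Emit:
{"api": "jog_arm", "payload": {"motion": [{"dp":[0,-6,0],"turn":0},{"dp":[0,-14,0],"turn":0},{"dp":[0,-10,-40],"turn":0},{"dp":[0,0,-50],"turn":0},{"dp":[10,0,-48],"turn":0},{"dp":[12,45,0],"turn":0},{"dp":[12,45,0],"turn":0},{"dp":[12,45,0],"turn":0},{"dp":[12,45,0],"turn":0},{"dp":[12,45,0],"turn":0},{"dp":[4,45,0],"turn":0},{"dp":[0,0,0],"turn":0}]}}

```text
time_s: 7.5
eef_pos: [0.3555, 0.2617, 0.2034]
tool_rot: [-0.074, 0.997, 0.0, -0.0]
ft_force: [0.5, -1.2, 0.8]
grip_width: 0.0002
finger_force: 0.0
```

Run:
```python
from st import *
st();f=robot.grab_frame('top')
a=cv2.resize(f['image'][205:305,235:415,::-1],(792,440),interpolation=cv2.INTER_CUBIC)
cv2.imwrite('pics/t3.png',a)
```

```text
t 7.5 st xyz mm [-72.9 183.6 203.4] F st [ 0.3 -1.3  0.8] w 0.0002394964970057005
```

View pics/t3.png

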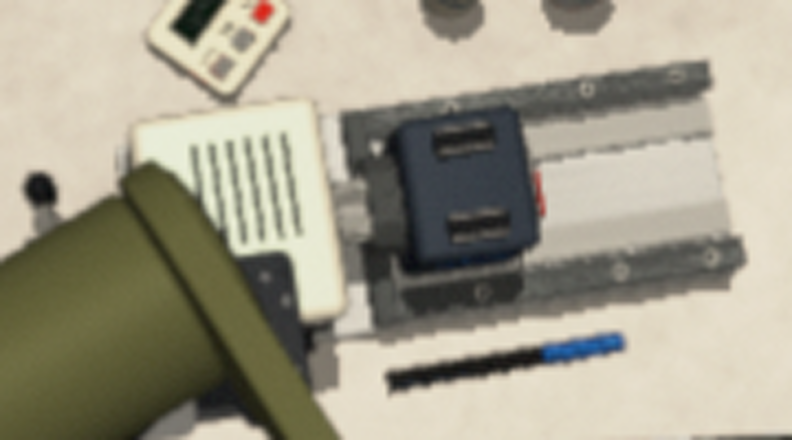

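Emit:
{"api": "jog_arm", "payload": {"motion": [{"dp":[0,6,40],"turn":0},{"dp":[0,0,40],"turn":0},{"dp":[0,0,28],"turn":0},{"dp":[-8,0,0],"turn":0},{"dp":[-8,0,0],"turn":0},{"dp":[-5,0,0],"turn":0},{"dp":[0,0,0],"turn":0}]}}

```text
time_s: 8.25
eef_pos: [0.3784, 0.2674, 0.097]
tool_rot: [-0.071, 0.997, 0.001, 0.001]
ft_force: [-0.2, -0.3, 0.0]
grip_width: 0.0001
finger_force: 0.0
```

```bash
cat > ball.py <<'E'
from st import *
def ball():
    st();f=robot.grab_frame('top');im=f['image'][225:275,235:265]
    m=(im.max(2)<70).astype(np.uint8)
    n,l,s,c=cv2.connectedComponentsWithStats(m)
    for i in range(1,n):
        if 6<s[i,4]<400: print('dark',s[i,4],np.round(c[i]+[235,225],1))
    return f
if __name__=='__main__': ball()
E
python3 - <<'E'
from ball import *
f=ball();cv2.imwrite('pics/t4.png',cv2.resize(f['image'][215:285,225:325,::-1],(800,560),interpolation=cv2.INTER_CUBIC))
E
```

```text
t 8.25 st xyz mm [-49.4 185.9  97. ] F st [-0.2 -0.3  0. ] w 8.567779369042739e-05
dark 33 [243.9 245.7]
dark 16 [262.2 246.4]
```

View pics/t4.png

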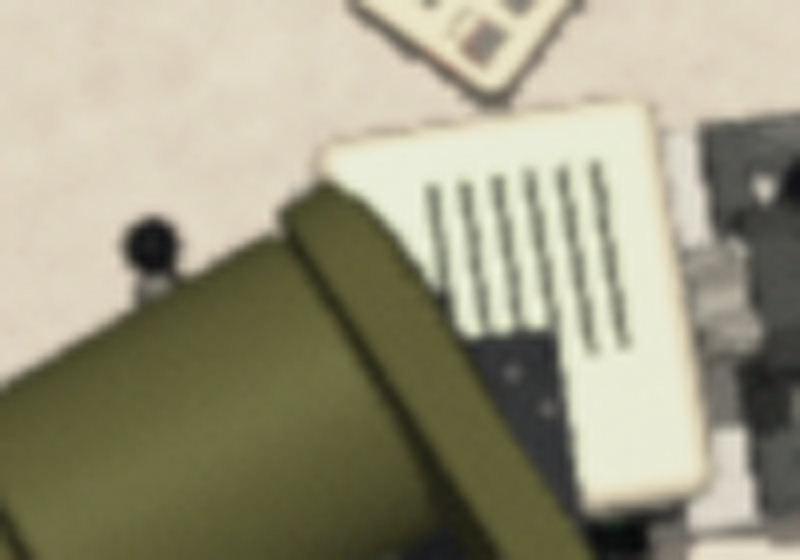

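Emit:
{"api": "jog_arm", "payload": {"motion": [{"dp":[-3,2,0],"turn":0},{"dp":[-3,0,0],"turn":0},{"dp":[0,0,0],"turn":0}]}}

```text
time_s: 8.6
eef_pos: [0.3829, 0.2702, 0.0957]
tool_rot: [-0.072, 0.997, 0.0, 0.0]
ft_force: [0.1, -0.6, 1.3]
grip_width: 0.0001
finger_force: 0.1
```

```bash
python3 ball.py
```

```text
t 8.6 st xyz mm [-44.6 188.1  95.7] F st [ 0.1 -0.6  1.3] w 8.241382447348421e-05
dark 24 [261.1 244.8]
dark 33 [243.8 244.7]
```

Emit:
{"api": "jog_arm", "payload": {"motion": [{"dp":[-3,0,0],"turn":0},{"dp":[-2,0,0],"turn":0},{"dp":[0,0,0],"turn":0}]}}

```text
time_s: 8.95
eef_pos: [0.3877, 0.2708, 0.0954]
tool_rot: [-0.072, 0.997, 0.0, 0.0]
ft_force: [-0.9, 0.2, -0.8]
grip_width: 0.0004
finger_force: 0.3
```

```bash
python3 ball.py
```

```text
t 8.95 st xyz mm [-39.8 187.9  95.4] F st [-0.8  0.3 -0.8] w 0.00044801699357555416
dark 24 [261.1 242.6]
dark 26 [243.6 243.2]
```

Emit:
{"api": "jog_arm", "payload": {"motion": [{"dp":[-2,0,0],"turn":0},{"dp":[-2,0,0],"turn":0},{"dp":[0,0,0],"turn":0}]}}

```text
time_s: 9.3
eef_pos: [0.3917, 0.2713, 0.0955]
tool_rot: [-0.072, 0.997, 0.0, 0.0]
ft_force: [-0.2, 0.0, 0.4]
grip_width: 0.0004
finger_force: 0.2
```

```bash
python3 ball.py
```

```text
t 9.3 st xyz mm [-35.7 187.9  95.5] F st [-0.2  0.1  0.4] w 0.00043657490420375935
dark 24 [260.9 240. ]
dark 18 [243.3 241.8]
```

Emit:
{"api": "jog_arm", "payload": {"motion": [{"dp":[-2,0,0],"turn":0},{"dp":[-2,0,0],"turn":0},{"dp":[0,0,0],"turn":0}]}}

```text
time_s: 9.65
eef_pos: [0.3957, 0.2719, 0.0955]
tool_rot: [-0.072, 0.997, 0.0, 0.0]
ft_force: [0.3, -0.1, -0.4]
grip_width: 0.0008
finger_force: 0.0
```

```bash
python3 ball.py
```

```text
t 9.65 st xyz mm [-31.7 187.9  95.5] F st [ 0.3 -0.2 -0.4] w 0.0007672610578881915
dark 24 [260.9 237.9]
dark 12 [262.6 273.1]
```

Emit:
{"api": "jog_arm", "payload": {"motion": [{"dp":[-2,0,0],"turn":0},{"dp":[-2,0,0],"turn":0},{"dp":[0,0,0],"turn":0}]}}

```text
time_s: 10.0
eef_pos: [0.3996, 0.2725, 0.0955]
tool_rot: [-0.071, 0.997, 0.0, 0.0]
ft_force: [-0.2, 0.1, 0.0]
grip_width: 0.0004
finger_force: 0.0
```

```bash
python3 ball.py
```

```text
t 10.0 st xyz mm [-27.7 187.9  95.5] F st [-0.2  0.2  0. ] w 0.0004056462005448619
dark 25 [260.8 235.7]
dark 34 [260.9 272.4]
```

Run:
```python
from ball import *
f=robot.grab_frame('top');g=robot.grab_frame('side')
a=cv2.resize(f['image'][205:305,215:315,::-1],(395,395),interpolation=cv2.INTER_CUBIC)
b=cv2.resize(g['image'][170:290,190:310,::-1],(395,395),interpolation=cv2.INTER_CUBIC)
cv2.imwrite('pics/t5.png',np.hstack([a,b]))
```

```text
(no output)
```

View pics/t5.png

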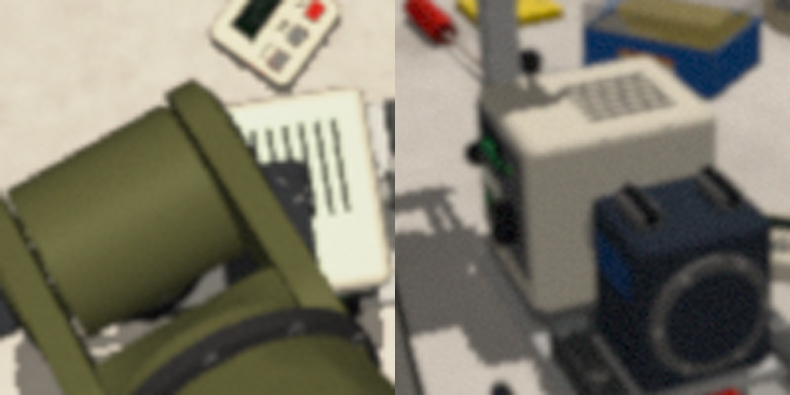

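```bash
cat > sb.py <<'E'
from st import *
def blob(im,x0,x1,y0,y1):
    m=(im[y0:y1,x0:x1].max(2)<60).astype(np.uint8)
    n,l,s,c=cv2.connectedComponentsWithStats(m)
    return [(int(s[i,4]),np.round(c[i]+[x0,y0],1)) for i in range(1,n) if 8<s[i,4]<80]
st();g=robot.grab_frame('side');h=np.array([*O,0]);u3=np.array([*u,0]);v3=np.array([*v,0])
for a,p in blob(g['image'],205,290,150,235):
    c,d=ray(g,p);o=''
    for Y in(.185,.193):
        k=(Y-(c-h)@u3)/(d[0]@u3);P=c+k*d[0]-h;x,z=P@v3*1e3,P[2]*1e3-72
        o+=' Y%d: x%.1f z%.1f r%.1f ang%.1f'%(Y*1e3,x,z,np.hypot(x,z),np.degrees(np.arctan2(x,z)))
    print(a,p,o)
E
python3 sb.py
```

```text
t 10.15 st xyz mm [-28.  187.9  95.4] F st [ 0.5 -0.4  0.2] w 0.0005782579611616637
37 [216.9 150.8]  Y185: x-32.7 z129.9 r133.9 ang-14.1 Y193: x-30.5 z127.3 r130.9 ang-13.5
23 [230.4 188.5]  Y185: x-10.4 z47.8 r48.9 ang-12.3 Y193: x-8.0 z44.4 r45.1 ang-10.2
25 [286.8 224.1]  Y185: x114.7 z-60.4 r129.6 ang117.8 Y193: x118.4 z-65.1 r135.1 ang118.8
40 [255.3 232.5]  Y185: x39.3 z-64.3 r75.4 ang148.6 Y193: x42.3 z-69.0 r80.9 ang148.5
```

Run:
```python
from h import *
import sys
O=np.array([.454,.0905]);u3=np.array([-.1435,.9896,0]);v3=np.array([.9896,.1435,0]);h=np.array([*O,0])
s2=cv2.resize(cv2.imread('pics/s2.png'),(160,180),interpolation=cv2.INTER_AREA)
f0=pickle.load(open('side0.pkl','rb'))
for nm,im,o in(('s2',s2,(200,190)),('side0',f0['image'],(0,0))):
    x0,y0=205-o[0],180-o[1]
    y0=max(y0,0)
    m=(im[y0:y0+80,x0:x0+50].max(2)<75).astype(np.uint8);n,l,s,c=cv2.connectedComponentsWithStats(m)
    for i in range(1,n):
        p=c[i]+[x0+o[0],y0+o[1]]
        if s[i,4]<6 or s[i,4]>80: continue
        C,d=ray(f0,p)
        for Y in(.185,.193):
            k=(Y-(C-h)@u3)/(d[0]@u3);P=C+k*d[0]-h;x,z=P@v3*1e3,P[2]*1e3-72
            print(nm,s[i,4],p,Y,round(x,1),round(z,1),'r',np.hypot(x,z),np.degrees(np.arctan2(x,z)))
```

```text
s2 13 [215.76923077 194.07692308] 0.185 -41.4 41.4 r 58.500189716164826 -44.99140781204142
s2 13 [215.76923077 194.07692308] 0.193 -39.3 37.8 r 54.56405472181752 -46.08330450133856
side0 16 [249.5    186.8125] 0.185 30.4 44.3 r 53.68436733425686 34.468985699893764
side0 16 [249.5    186.8125] 0.193 33.2 40.8 r 52.584133023806125 39.17433004127102
```

Emit:
{"api": "jog_arm", "payload": {"motion": [{"dp":[-2,0,0],"turn":0},{"dp":[-2,0,0],"turn":0},{"dp":[0,0,0],"turn":0}]}}

```text
time_s: 10.5
eef_pos: [0.4035, 0.2731, 0.0954]
tool_rot: [-0.071, 0.997, 0.0, 0.0]
ft_force: [-0.3, -0.4, -0.2]
grip_width: 0.0009
finger_force: 0.0
```

```bash
python3 sb.py|sed -n '1p;3p'
```

```text
t 10.5 st xyz mm [-23.8 187.9  95.4] F st [-0.3 -0.4 -0.2] w 0.0008705819346689388
34 [218.1 150.9]  Y185: x-30.3 z129.4 r132.9 ang-13.2 Y193: x-28.1 z126.8 r129.9 ang-12.5
```

Emit:
{"api": "jog_arm", "payload": {"motion": [{"dp":[-2,0,0],"turn":0},{"dp":[-2,0,0],"turn":0},{"dp":[0,0,0],"turn":0}]}}

```text
time_s: 10.85
eef_pos: [0.4071, 0.2735, 0.0954]
tool_rot: [-0.071, 0.997, -0.0, -0.0]
ft_force: [-4.0, -0.7, 1.1]
grip_width: 0.0005
finger_force: 1.8
```

```bash
python3 sb.py|grep -E 't | r[3-6].\.'
```

```text
t 10.85 st xyz mm [-20.1 187.9  95.4] F st [-4.1 -0.2  1.1] w 0.0005492857031635625
24 [233.8 187.5]  Y185: x-3.2 z48.7 r48.8 ang-3.7 Y193: x-0.7 z45.3 r45.3 ang-0.9
```

Emit:
{"api": "jog_arm", "payload": {"motion": [{"dp":[-1,0,0],"turn":0},{"dp":[-1,0,0],"turn":0},{"dp":[0,0,0],"turn":0}]}}

```text
time_s: 11.2
eef_pos: [0.4086, 0.2737, 0.0953]
tool_rot: [-0.072, 0.997, -0.0, -0.001]
ft_force: [-7.9, -2.0, 4.0]
grip_width: 0.0006
finger_force: 4.1
```

```bash
python3 sb.py|grep -E 't | r[3-6].\.'
```

```text
t 11.2 st xyz mm [-18.7 187.8  95.3] F st [-8.1 -0.8  4. ] w 0.0005691408286577167
22 [234.4 187.5]  Y185: x-1.9 z48.5 r48.5 ang-2.2 Y193: x0.6 z45.0 r45.0 ang0.7
```

Emit:
{"api": "jog_arm", "payload": {"motion": [{"dp":[10,0,0],"turn":0},{"dp":[30,0,0],"turn":0},{"dp":[30,0,-30],"turn":0},{"dp":[0,0,-50],"turn":0},{"dp":[0,45,-20],"turn":0},{"dp":[0,50,0],"turn":0},{"dp":[0,50,0],"turn":0},{"dp":[0,50,0],"turn":0},{"dp":[0,50,0],"turn":0},{"dp":[0,30,0],"turn":0},{"dp":[0,0,0],"turn":0}]}}

```text
time_s: 12.35
eef_pos: [0.2992, 0.5386, 0.1944]
tool_rot: [-0.073, 0.997, 0.0, -0.0]
ft_force: [-0.3, -1.2, -0.3]
grip_width: 0.0004
finger_force: 0.0
```

```bash
python3 - <<'E'
from st import *
st();f=robot.grab_frame('top');g=robot.grab_frame('side')
pickle.dump(f,open('topE.pkl','wb'))
a=cv2.resize(f['image'][205:305,235:365,::-1],(780,600),interpolation=cv2.INTER_CUBIC)
cv2.imwrite('pics/t6.png',a)
E
python3 sb.py|grep -E 't | r[3-6].\.'
```

```text
t 12.35 st xyz mm [-88.9 465.7 194.4] F st [-0.5 -1.1 -0.3] w 0.0004433772115995733
t 12.45 st xyz mm [-88.2 462.9 194.9] F st [-0.2 -0.8  0. ] w 0.0002639326691113599
26 [233.  187.5]  Y185: x-4.8 z49.0 r49.3 ang-5.6 Y193: x-2.4 z45.6 r45.6 ang-3.0
```

View pics/t6.png

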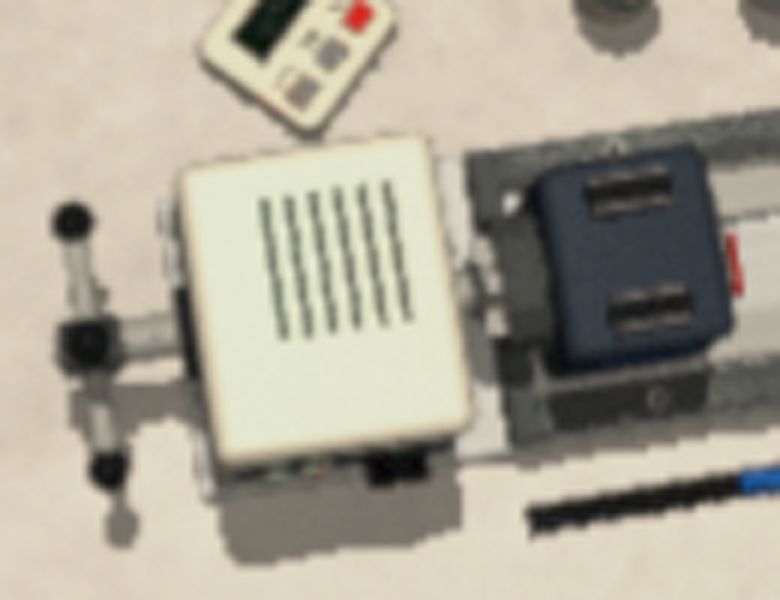

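Run:
```python
from h import *
O=np.array([.454,.0905]);u=np.array([-.1435,.9896]);v=np.array([.9896,.1435])
def rep(n,f,px,z):
    P=plane(f,px,z)[:,:2]-O;print(n,np.round(np.c_[P@v,P@u]*1e3,1))
C=lambda x,y:(235+x/4.4-.4,205+y/4.4-.4);D=lambda x,y:(235+x/6-.4,205+y/6-.4)
f=pickle.load(open('top0.pkl','rb'))
rep('start c=0',f,[C(57,185),C(77,316)],.105)
rep('pushed (far ball)',f,[C(40,188)],.105)
rep('now',f,[D(72,220),D(108,470)],.072);rep('now top',f,[D(90,342)],.119)
im=pickle.load(open('topE.pkl','rb'))['image'][205:305,235:300]
h=cv2.cvtColor(im,cv2.COLOR_RGB2HSV);print('yellow px',(cv2.inRange(h,(18,140,120),(35,255,255))>0).sum())
```

```text
start c=0 [[ 28.9 186.7]
 [-37.6 185.3]]
pushed (far ball) [[ 28.5 195.3]]
now [[ 45.8 187.7]
 [-49.8 186.5]]
now top [[ -6.  186.3]]
yellow px 0
```

```bash
python3 -c "
from bench import robot
print(robot.finish_job())"
```

```text
the job is handed in; nothing more can be done
None
```

The pump head is home against its stop with the red catch up behind it. The handle was turned about 45° until the splined shaft dropped in: it sits back at its starting y with no yellow band showing. The final push on it reached about 8 N, the arm was clear of everything, and the job was handed in at about 12.5 s.

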